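# Load valve spools into the gravity magazine in build order

## Task

Load the three steel valve spools one at a time into the sloping gravity magazine so that they roll down and come out in build order: the thickest first against the stop, then the medium one, then the thinnest, every spool lying across the ramp with its flat tang at the side with the low lip. Two spools stand in the kit tray and one lies in a vee rest; the empty vee rest is there for laying a standing spool down and taking it again across its middle. The lands are finished: set the spools down, never let one drop, keep them off the bare bench top, and leave the other things on the bench and in the tray where they are.

Things in the scene. Friction and masses are not known exactly. Their poses are not given: they have to be found in the camera images.
- spool_thick: Thickest valve spool, plain ground steel, lightly oiled, loose: round barrel 80 mm long, 32 mm diameter (end lands 18 mm and a middle land 22 mm wide, grooves 4 mm deep between) and at one end, on the axis, a flat tang 14 x 8 mm, 16 mm long; 96 mm in all. Origin: on the axis at mid-barrel. z: along the axis, from plain end to tang. Starts standing in any compartment of the kit tray, tang up.
- spool_medium: Medium valve spool, plain ground steel, lightly oiled, loose: round barrel 80 mm long, 26 mm diameter (end lands 18 mm and a middle land 22 mm wide, grooves 4 mm deep between) and at one end, on the axis, a flat tang 14 x 8 mm, 16 mm long; 96 mm in all. Origin: on the axis at mid-barrel. z: along the axis, from plain end to tang. At the start it lies in the groove of vee_a.
- spool_thin: Thinnest valve spool, plain ground steel, lightly oiled, loose: round barrel 80 mm long, 20 mm diameter (end lands 18 mm and a middle land 22 mm wide, grooves 4 mm deep between) and at one end, on the axis, a flat tang 14 x 8 mm, 16 mm long; 96 mm in all. Origin: on the axis at mid-barrel. z: along the axis, from plain end to tang. Starts standing in any compartment of the kit tray, tang up.
- spool_thick_tang (a point): Middle of the tang of the thick spool, on its axis, 48 mm from the middle of the barrel.
- spool_medium_tang (a point): Middle of the tang of the medium spool, on its axis, 48 mm from the middle of the barrel.
- spool_thin_tang (a point): Middle of the tang of the thin spool, on its axis, 48 mm from the middle of the barrel.
- magazine: Bench-top gravity magazine, fixed, bare aluminium on a grey base 260 x 120 mm. Origin: centre of its underside; z up. A ramp 250 mm long rises along +x by 0.21 rad (12 degrees), 45 mm high at its low end. Spools lie across it (axis along y) and roll and slide down to -x by themselves. Channel 106 mm wide inside: low lip 14 mm high at +y, tall plate 45 mm high at -y, top edge bent 10 mm outward. Side walls 6 mm, with slick white facings.
- magazine_stop (a point): Foot of the magazine's stop, on the ramp surface in mid-channel at the low end: two upright tabs 24 mm high, square to the ramp, with a gap between. The high end of the ramp is open.
- load_point (a point): Point on the ramp surface 165 mm up the ramp from the stop, 8 mm off mid-channel towards the tall plate: with a spool's mid-barrel over it and its tang to the lip, there are 5 mm to spare at each end. A good place to lay a spool on the ramp.
- rest_1 (a point): Where the mid-barrel point of the thickest spool lies when it rests against the stop, tang to the lip, with equal gaps at its ends.
- rest_2 (a point): The same for the medium spool when it rests against the thickest one.
- rest_3 (a point): The same for the thinnest spool when it rests against the medium one.
- vee_a: Vee rest, fixed, holding the medium spool at the start, which lies along the groove, centred within 3 mm, tang towards the rest's +x. Origin: centre of its underside; the groove runs along x. Grey base 86 x 50 x 10 mm with two white nylon vee plates 8 mm thick, 31 mm either side of the middle; the 54 mm between them is open down to the base.
- vee_b: Vee rest, fixed, empty at the start, same make and sizes as vee_a; its groove (along x) points roughly away from the robot. Both: groove 90 degrees wide, apex 26 mm above the bench, arms reaching 23 mm above the apex and 28 mm to either side. A spool of radius r lies with its axis 26 mm + 1.41 r above the bench.
- tray: Shallow blue kit tray, fixed, 70 x 196 x 30 mm, wall 4 mm, floor 4 mm, with three compartments in a row along its y axis, 64 mm apart. Origin: centre of its underside. Two hold a standing spool each, the third the cartridge.
- cartridge: Bystander: brass and steel cartridge valve, 33 mm across, 78 mm high, loose, standing in the third compartment of the tray. Origin: centre of its underside.
- jar: Bystander: white jar with black lid, 62 mm across, 68 mm high, loose. Origin: centre of its underside.
- wrench: Bystander: steel open-end wrench 180 mm long lying flat on the bench near the robot, loose. Origin: on its underside.
- valve_bank: Bystander: black valve block with three sections, 85 x 138 x 85 mm, with round caps 34 mm out to +x and 12 mm to -x, 6 kg, standing loose beyond the vee rests. Origin: centre of its underside.
- table: The bench with its bare steel top at height 0.
Things that resemble listed ones, but are neither listed nor needed, are in the scene too. What is shaped like the spool_medium but green or orange is not meant.

How it is judged (in metres and radians):
On the way, in this order (a step that is already met when the one before it is completed fails the run):
1. the thickest spool lies at rest against the stop, tang at the lip side, before the other two are in the magazine (distance between spool_thick and rest_1 below 0.01 m and linear speed of spool_thick below 0.03 m/s and y of spool_thick_tang in the frame of magazine above 0.03 m and angle between the z axis of spool_thick and the y axis of magazine, either way round below 0.25 rad and distance between each of spool_medium, spool_thin and magazine above 0.15 m), for 0.2 s.
2. the medium spool lies at rest behind it, tang at the lip side, before the thinnest is in the magazine (distance between spool_thick and rest_1 below 0.01 m and linear speed of each of spool_thick, spool_medium below 0.03 m/s and y of each of spool_thick_tang, spool_medium_tang in the frame of magazine above 0.03 m and angle between the z axis of each of spool_thick, spool_medium and the y axis of magazine, either way round below 0.25 rad and distance between spool_medium and rest_2 below 0.01 m and distance between spool_thin and magazine above 0.15 m), for 0.2 s.
At the end, for the whole second after the job is handed in: Thickest spool against the stop, then the medium, then the thinnest: each mid-barrel within 10 mm of its point rest_1, rest_2, rest_3, square across the ramp (0.25 rad), middle of its tang over 30 mm to the magazine's +y (lip side), released and still (under 30 mm/s) (distance between spool_thick and rest_1 below 0.01 m and linear speed of each of spool_thick, spool_medium, spool_thin below 0.03 m/s and y of each of spool_thick_tang, spool_medium_tang, spool_thin_tang in the frame of magazine above 0.03 m and angle between the z axis of each of spool_thick, spool_medium, spool_thin and the y axis of magazine, either way round below 0.25 rad and distance between spool_medium and rest_2 below 0.01 m and distance between spool_thin and rest_3 below 0.01 m); the robot touches nothing.
It fails at once if a spool is let drop (moves faster than 0.9 m/s without being held) ((linear speed of spool_thick above 0.9 m/s and contact force between the fingers and spool_thick below 0.1 N) or (linear speed of spool_medium above 0.9 m/s and contact force between the fingers and spool_medium below 0.1 N) or (linear speed of spool_thin above 0.9 m/s and contact force between the fingers and spool_thin below 0.1 N)).
It fails at once if a spool touches the bare bench top (contact force between any of spool_thick, spool_medium, spool_thin and table above 0.3 N).
It fails at once if another thing is shifted by more than 25 mm or tipped (distance of any of cartridge, jar, wrench, valve_bank from where it was at the start of the episode above 0.025 m or angle between any of cartridge, jar's own z axis and vertical above 0.5 rad).
It also fails if it takes over 72 s, if anything falls off the work surface, if the arm or the gripper's body presses on something with over 40 N, if the wrist force passes 120 N, or if a joint passes its speed limit or range.

## Robot

A 6-joint arm with a two-finger parallel gripper is mounted at the origin on the work surface. World frame = base frame: x ahead of the robot, y to its left, z up, the work surface at z = 0. Lengths are in mm, angles in degrees, forces in N, time in s.
With the tool pointing down it reaches from about 425 to 925 mm from the base axis. Payload 12.5 kg.
Tool frame: the origin (TCP) lies on the centre line of the jaws, within the pads' length; the fingertips stand 8 mm ahead of it and the grasp point (between the pads) lies 11 mm behind it; z points along the fingers, y is the line along which they close (so a half turn about z gives the same grasp; the last joint's range is limited). The gripper opens to 85 mm and grips with 20 to 120 N. Pads are 22 mm wide; open, the fingers measure 114 mm over their backs; the gripper's body (76 mm by 85 mm) begins 54 mm behind the grasp point. The pads swing forward as they close: fully open they stand 13 mm farther back than shut.
Start: joints at [-81.738, 28.126, 89.318, -0, 62.55, -6.05], TCP at [154.528, -605.611, 239.327] pointing down, gripper open.
Joint ranges: [-177.58, 177.58], [-47.91, 125.51], [2.72, 160], [-65.01, 245.01], [3.68, 167.84], [-153.87, 153.87]. Speed limits (degrees/s): [127.2, 127.2, 159.86, 180, 180, 180].

## Interface

Orientations are given as [roll, pitch, yaw] about the fixed x, y, z axes, in that order (R = Rz(yaw) Ry(pitch) Rx(roll)).
In Python, from cell import ctrl, solver, cams, ticket, find_in gives the robot as it stands. Calls block until the motion is done:
- ctrl.move_ptp(position, orientation): joint-space move of the TCP to a pose.
- ctrl.move_straight(position, orientation=None, speed=150, contact_N=None): straight line of the TCP; orientation=None keeps the orientation; speed is the mean speed in mm/s. With contact_N (N) it stops when the force on the tool has changed by that much, and returns True; else False.
- ctrl.set_joints(angles): joint-space move.
- ctrl.let_go() and ctrl.grasp(effort=None): open the fingers fully, or close them until they stop; effort is the grip in N (None keeps the last).
- ctrl.hold(seconds).
- solver.ik(position, orientation): joint angles nearest the present ones, or None.
- ctrl.state(): the state.
- cams.grab_frame(name): name is "scene" or "side" or "wrist"; returns a dict with "img" (400x640x3 uint8, red, green, blue), "vertical_fov" (degrees; the focal length in pixels is half the picture's height over the tangent of half this angle, whatever the lens; pixels are square), "cx", "cy" (the principal point, pixels), "R" (3x3) and "t" (3): a world point X has camera coordinates R X + t. Camera axes: x right, y down, z forward; pixel columns grow to the right and rows downward; lengths in mm; the calibration is good to about 2 mm. A picture is of the moment at which its call begins. There is no depth.
A pose or a line that the arm cannot do raises ctrl.IKError and nothing moves.
- ticket.sign_off(): hands the job in; it is judged then, once.
Trained networks look in the newest picture that a camera, given by its name, has taken for a name from the list of things; names that differ only in an ending like _2 or _b are one class to them, and where a whole thing is asked for, a point or a joint stands for the part that bears it (a point fixed in the world has none). Each returns a list of dicts, best first, with "conf" (0 to 1); they miss things now and then, are a little off and sometimes report something else, mostly with a low value. They report only what shows in the picture. A call takes as long as a camera call. They do not tell look-alikes from the thing itself.
- find_in(camera, thing): "point" ([row, column] in pixels, amid what is visible of it).
The state is a dict: "time_s": time; "joint_positions": joint angles; "qd": joint speeds; "joint_efforts": joint torques, N m; "position": TCP position; "tool_rot": TCP orientation; "ft_force": force on the tool from outside, world axes, zero at the start; "torque": the same for the moment, N m; "opening": opening from 0.0 (shut) to 1.0 (fully open); "grasp_force": force on a finger pad.
Only numpy, scipy, OpenCV 4.12 (cv2) and the standard library are available. Lean on these libraries where they do the work, as an engineer would, in place of code of your own. Each camera call takes 0.05 s, during which the arm holds its last target. There are 200 camera calls.

## Working session

There is one attempt and no reset: what is moved stays moved. The work goes in short steps, each a Python script; the robot and the scene stay as the last script left them, time stands still between calls to the robot, and variables do not carry over. Pictures are saved under pics/ and viewed, at most 10 in all, crops included, and the job is handed in when it is done.

```bash
ls; mkdir -p pics
cat > h.py <<'E'
import numpy as np, cv2
from cell import ctrl, solver, cams, ticket, find_in
def K(f):
    F=200/np.tan(np.radians(f["vertical_fov"])/2); return F
def px(f,X):
    c=np.array(f["R"])@np.array(X,float)+np.array(f["t"]); F=K(f); return np.array([f["cx"]+F*c[0]/c[2], f["cy"]+F*c[1]/c[2]])
def ray(f,u,v,z):
    R=np.array(f["R"]);t=np.array(f["t"]);F=K(f)
    d=R.T@np.array([(u-f["cx"])/F,(v-f["cy"])/F,1]);o=-R.T@t
    return o+d*(z-o[2])/d[2]
def save(f,n): cv2.imwrite("pics/"+n,cv2.cvtColor(f["img"],cv2.COLOR_RGB2BGR))
E
python3 - <<'E'
from h import *
for c in ("scene","side"):
    f=cams.grab_frame(c); save(f,c+"0.png"); R=np.array(f["R"]); print(c,f["vertical_fov"],f["cx"],f["cy"],(-R.T@np.array(f["t"])).round(),R[2].round(2))
    for n,z in [("spool_thick",60),("spool_medium",45),("spool_thin",60),("spool_thick_tang",92),("spool_medium_tang",45),("spool_thin_tang",92),("magazine",50),("vee_a",25),("vee_b",25),("tray",15),("cartridge",40),("jar",34),("wrench",3),("valve_bank",42)]:
        for r in find_in(c,n)[:4]:
            v,u=r["point"]; print(n,round(r["conf"],2),round(u),round(v),ray(f,u,v,z).round()[:2])
print(ctrl.state())
E
```

```text
pics
scene 53.007834357533426 312.5936031646104 202.36673861991017 [998. 586. 860.] [-0.42 -0.55 -0.72]
spool_thick 0.54 263 149 [ 510. -311.]
spool_medium 0.9 300 262 [676. 102.]
spool_medium 0.86 335 228 [536.  74.]
spool_medium 0.74 420 211 [318. 174.]
spool_medium 0.65 297 309 [758. 202.]
spool_thin 0.51 403 276 [517. 295.]
spool_thick_tang 0.63 262 149 [ 534. -276.]
spool_thick_tang 0.62 404 279 [540. 313.]
spool_medium_tang 0.94 302 307 [746. 205.]
spool_medium_tang 0.73 329 168 [ 395. -120.]
spool_medium_tang 0.61 334 228 [539.  71.]
spool_medium_tang 0.56 369 203 [404.  63.]
spool_thin_tang 0.49 256 139 [ 518. -331.]
magazine 0.7 406 277 [508. 298.]
vee_a 0.93 300 207 [553. -63.]
vee_a 0.61 344 234 [522.  93.]
vee_b 0.93 300 207 [553. -63.]
vee_b 0.61 344 234 [522.  93.]
tray 0.68 267 164 [ 516. -289.]
tray 0.44 333 227 [522.  48.]
tray 0.29 227 195 [ 688. -246.]
cartridge 0.56 276 159 [ 495. -265.]
jar 0.63 227 191 [ 688. -241.]
wrench 0.9 365 200 [372.  20.]
wrench 0.57 262 149 [ 479. -379.]
valve_bank 0.68 221 247 [805. -62.]
side 54.0657036662325 317.90610648794245 202.24
[... 1029 characters left out ...]
. 336.]
{'time_s': 1.5, 'joint_positions': array([-8.17397639e+01,  2.81268723e+01,  8.93186051e+01,  6.90880311e-04,
        6.25512417e+01, -6.05079238e+00]), 'qd': array([-0.03567937, -0.04627103, -0.11397992, -0.022068  , -0.01039257,
       -0.07862546]), 'joint_efforts': array([-3.45243760e-03, -6.18276644e+01, -2.61845469e+01, -2.20967977e-04,
        4.88605529e-04,  1.32777015e-05]), 'position': array([ 154.5128879 , -605.60753092,  239.32159344]), 'tool_rot': array([ 1.79996673e+02, -2.63863762e-04,  1.43107100e+01]), 'ft_force': array([ 0.93812751, -0.62235688, -0.38857914]), 'torque': array([ 0.00086359,  0.01562237, -0.02903511]), 'grasp_force': 0.0, 'opening': 0.99943221740445}
```

View pics/scene0.png

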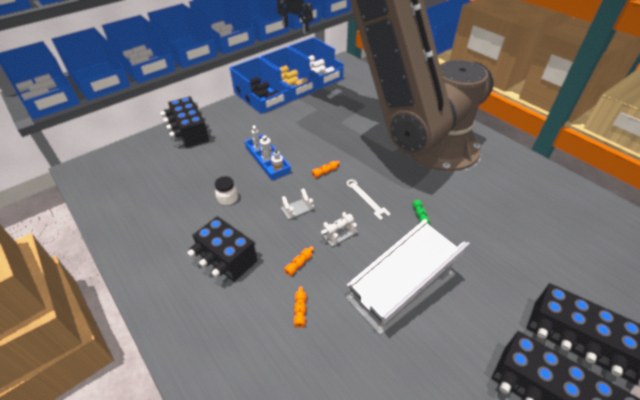

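View pics/side0.png

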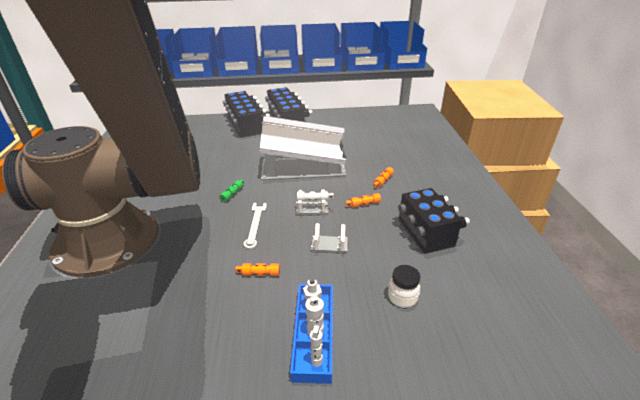

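Scene: the medium spool lies in vee_a at about (524,65) and vee_b is at (545,-95). In the tray (x≈490) the order from +y is cartridge, thick, thin. The magazine is near (510,310), with the tall plate on the far +y side and the high end towards the robot. Next I'll take wrist close-ups.

```bash
cat > w.py <<'E'
from h import *
import pickle
out={}
for n,p in [("tray",(440,-320,420)),("vee",(470,0,420)),("mag",(430,300,420))]:
    ctrl.move_ptp(p,[180,0,0]); f=cams.grab_frame("wrist"); save(f,"w_%s.png"%n); out[n]=f
    R=np.array(f["R"]); print(n,f["vertical_fov"],(-R.T@np.array(f["t"])).round(),R.round(2).tolist(),ctrl.state()["time_s"])
    for q in ["spool_thick","spool_medium","spool_thin","spool_thick_tang","spool_medium_tang","spool_thin_tang","magazine","vee_a","tray","cartridge"]:
        for r in find_in("wrist",q)[:2]:
            v,u=r["point"]; z={"s":45,"m":60,"v":25,"t":15,"c":78}[q[0]]
            if q[-4:]=="tang" and n=="tray": z=100
            print(q,round(r["conf"],2),round(u),round(v),ray(f,u,v,z).round()[:2])
pickle.dump(out,open("w.pkl","wb"))
im=[cv2.imread("pics/w_%s.png"%n) for n in out]
E
python3 w.py
```

```text
tray 70.48187199785353 [ 515. -320.  556.] [[0.0, -1.0, 0.0], [-0.96, -0.0, 0.29], [-0.29, -0.0, -0.96]] 3.175
spool_thick 0.83 319 120 [ 500. -312.]
spool_medium 0.77 97 102 [530.  68.]
spool_medium 0.75 237 180 [ 393. -159.]
spool_thin 0.52 359 121 [ 499. -381.]
spool_thick_tang 0.51 324 118 [ 506. -321.]
spool_thick_tang 0.33 14 134 [480. 168.]
spool_medium_tang 0.81 95 96 [537.  27.]
spool_medium_tang 0.57 87 222 [332.  89.]
spool_thin_tang 0.48 360 124 [ 495. -377.]
magazine 0.76 13 136 [475. 213.]
magazine 0.62 256 154 [ 445. -201.]
vee_a 0.79 186 89 [552. -79.]
vee_a 0.78 113 108 [520.  57.]
tray 0.84 334 123 [ 494. -339.]
cartridge 0.77 286 123 [ 498. -258.]
vee 70.48187199785353 [545.  -0. 556.] [[0.0, -1.0, 0.0], [-0.96, -0.0, 0.29], [-0.29, -0.0, -0.96]] 4.95
spool_thick 0.91 503 140 [ 497. -319.]
spool_medium 0.93 283 123 [526.  71.]
spool_medium 0.8 278 36 [662.  73.]
spool_thin 0.57 543 137 [ 502. -389.]
spool_thick_tang 0.98 506 137 [ 503. -324.]
spool_medium_tang 0.89 275 39 [657.  78.]
spool_medium_tang 0.73 281 120 [531.  74.]
spool_thin_tang 0.85 549 143 [ 492. -402.]
magazine 0.8 144 132 [512. 307.]
vee_a 0.93 367 109 [549. -78.]
vee_a 0.62 291 124 [524.  59.]
tray 0.78 497 127 [ 518. -322.]
tray 0.52 310 201 [373.  28.]
cartridge 0.65 464 139 [ 502. -233.]
mag 70.48187199785353 [505. 300. 556.] [[0.0, -1.0, 0.0], [-0.96, -0.0, 0.29], [-0.29, -0.0, -0.96]] 6.6583
spool_medium 0.83 458 98 [528.  70.]
spool_medium 0.77 556 173 [ 398. -127.]
spool_medium_tang 0.98 460 98 [527.  68.]
spool_medium_tang 0.89 453 21 [643.  95.]
spool_thin_tang 0.38 629 116 [ 499. -229.]
magazine 0.91 327 104 [517. 295.]
vee_a 0.69 533 84 [552. -66.]
vee_a 0.59 444 104 [519.  85.]
tray 0.55 621 108 [ 511. -243.]
cartridge 0.64 629 113 [ 504. -195.]
```

Run:
```python
import cv2,numpy as np
c=np.zeros((600,800,3),np.uint8)
def put(n,x0,y0,w,h,s,X,Y):
    i=cv2.imread("pics/w_%s.png"%n)[y0:y0+h,x0:x0+w]; c[Y:Y+h*s,X:X+w*s]=cv2.resize(i,None,fx=s,fy=s,interpolation=cv2.INTER_CUBIC)
put("tray",260,85,130,70,3,0,0); put("vee",240,95,90,52,4,400,0); put("mag",235,40,200,130,3,0,210)
cv2.imwrite("pics/comb.png",c)
```

```text
(no output)
```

View pics/comb.png

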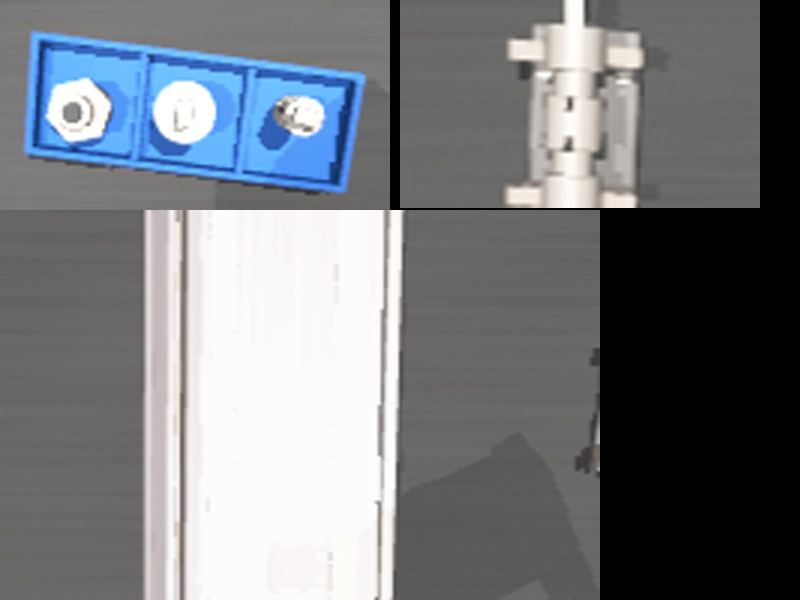

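The tray is yawed about -6.5° and the thick spool top is at wrist pixel (321,122). The medium spool's tang points to +x. In the magazine view the tall plate is on the left (+y) and the lip is on the right. I'll overlay model outlines to refine the poses.

```bash
cat > ov.py <<'E'
from h import *
import pickle
W=pickle.load(open("w.pkl","rb"))
def T(p,yaw):
    a=np.radians(yaw); R=np.array([[np.cos(a),-np.sin(a),0],[np.sin(a),np.cos(a),0],[0,0,1]]); return lambda X: R@np.array(X,float)+[p[0],p[1],0]
def line(im,f,P,s,x0,y0,col,closed=True):
    q=np.array([(px(f,p)+.5-[x0,y0])*s for p in P]); cv2.polylines(im,[np.int32(q*8)],closed,col,1,cv2.LINE_AA,3)
def crop(n,x0,y0,w,h,s):
    return cv2.resize(cv2.cvtColor(W[n]["img"],cv2.COLOR_RGB2BGR)[y0:y0+h,x0:x0+w],None,fx=s,fy=s,interpolation=cv2.INTER_CUBIC)
def circ(c,r,z): return [(c[0]+r*np.cos(t),c[1]+r*np.sin(t),z) for t in np.linspace(0,2*np.pi,40)]
def magl(p,yaw):
    g=T(p,yaw);c,s=np.cos(.21),np.sin(.21)
    r=lambda u,y,h: g((-125*c+u*c-h*s, y, 45+u*s+h*c))
    return g,r
import sys
def draw(mag,thick,thin,tray,med,name):
    c=np.zeros((600,800,3),np.uint8)
    i=crop("tray",260,85,130,70,3);f=W["tray"]
    g=T(tray[:2],tray[2])
    for h in (98,): line(i,f,[g((a*35,b*98,30)) for a,b in((1,1),(1,-1),(-1,-1),(-1,1))],3,260,85,(0,255,255))
    for cc,r in((thick,16),(thin,10)):
        line(i,f,circ(cc,r,84),3,260,85,(0,0,255)); line(i,f,circ(cc,5,100),3,260,85,(0,255,0))
    c[:i.shape[0],:i.shape[1]]=i
    i=crop("vee",240,95,90,52,4);f=W["vee"];g=T(med[:2],med[2])
    line(i,f,[g((a*40,b*13,44.4)) for a,b in((1,1),(1,-1),(-1,-1),(-1,1))],4,240,95,(0,0,255))
    line(i,f,[g((a,b*11,44.4)) for a,b in((11,1),(11,-1),(-11,-1),(-11,1))],4,240,95,(0,255,0))
    c[:i.shape[0],400:400+i.shape[1]]=i
    i=crop("mag",225,0,200,195,2);f=W["mag"];g,r=magl(mag[:2],mag[2])
    L=[([r(u,y,14) for u,y in((0,53),(250,53),(250,59),(0,59))],(0,255,0)),([r(u,y,45) for u,y in((0,-53),(250,-53),(250,-69),(0,-69))],(0,0,255)),([r(u,y,0) for u,y in((0,-53),(250,-53),(250,53),(0,53))],(255,0,0)),([g((a*130,b*60,0)) for a,b in((1,1),(1,-1),(-1,-1),(-1,1))],(0,255,255))]
    for P,k in L: line(i,f,P,2,225,0,k)
    c[210:210+390,:400]=i
    i=crop("vee",90,70,100,90,4);f=W["vee"]
    for P,k in L: line(i,f,P,4,90,70,k)
    c[230:590,400:]=i
    cv2.imwrite("pics/"+name,c)
E
cat > o1.py <<'E'
from ov import *
th=ray(W["tray"],321.3,122.3,84)[:2]; tn=ray(W["tray"],260+298/3,85+117/3,84)[:2]
cs=[ray(W["tray"],260+a/3,85+b/3,30) for a,b in((35,33),(363,73),(345,190),(26,155))]; t=np.mean(cs,0)
e=cs[0]-cs[1]; yaw=np.degrees(np.arctan2(e[1],e[0]))-90
print(th,tn,t,yaw,np.linalg.norm(e))
e1=ray(W["vee"],240+(578-400)/4,95+0,44)[:2]; e0=ray(W["vee"],240+(570-400)/4,95+50,44)[:2]
yw=np.degrees(np.arctan2(*(e1-e0)[::-1])); m=ray(W["vee"],240+(572-400)/4,95+122/4,57)[:2]; print(m,yw)
draw((512,303,180),th,tn,(t[0],t[1],yaw),(m[0],m[1],yw),"ov1.png")
E
python3 o1.py
```

```text
[ 498.23150084 -315.91588768] [ 495.59197359 -377.26542307] [ 495.11326755 -320.92134612   30.        ] -6.580128209493552 193.78696488251185
[522.77056536  69.51312674] -4.758818857863297
```

View pics/ov1.png

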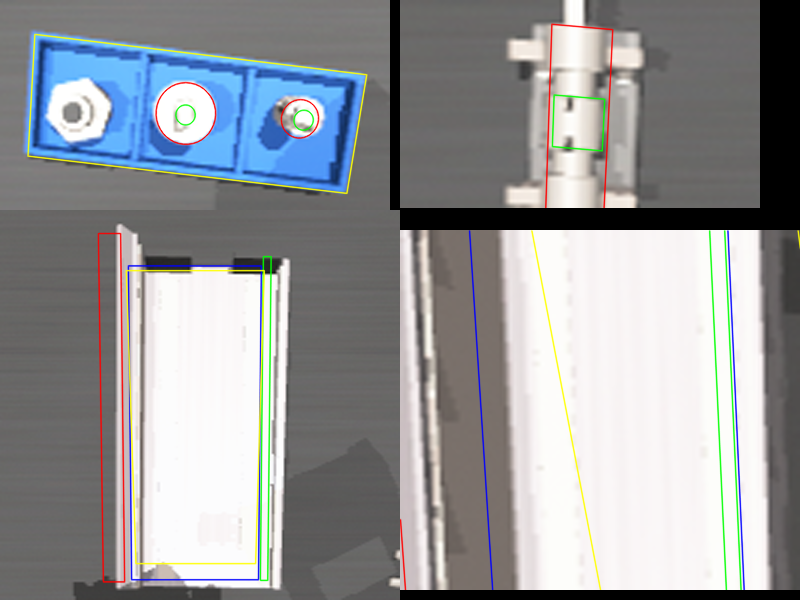

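```bash
cat > o2.py <<'E'
from ov import *
from scipy.optimize import least_squares
C=[((0,59,14),(289,260)),((250,59,14),(281,588)),((0,-69,45),(117,225)),((250,-69,45),(119,583))]
def res(p,full=False):
    g,r=magl(p[:2],p[2]); e=[]
    for m,q in C: e+=list(px(W["mag"],r(*m))-[225+q[0]/2,(q[1]-210)/2])
    return np.array(e)
s=least_squares(res,[508,288,180],x_scale=[10,10,1],loss="soft_l1"); print(s.x,res(s.x).round(1))
draw(s.x,(498,-316),(495.5,-378),(495,-321,-6.6),(522.5,71.5,-4.3),"ov2.png")
E
python3 o2.py
```

```text
[509.56460116 289.52808142 179.28695845] [-0.  -0.1 -0.  -2.7  0.5  4.8 -0.5 -0.3]
```

View pics/ov2.png

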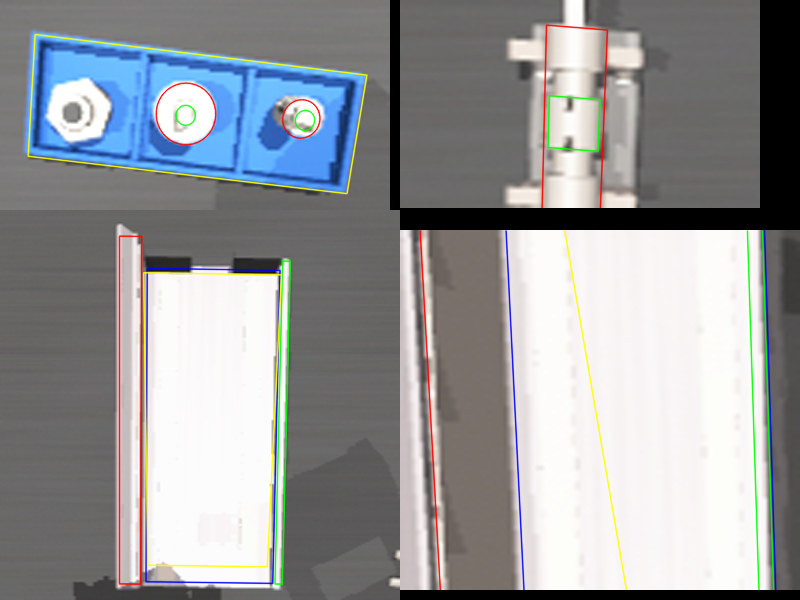

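```bash
cat > p.py <<'E'
from ov import *
from scipy.spatial.transform import Rotation as Ro
MAG=(506.5,289.5,179.3)
g,r=magl(MAG[:2],MAG[2])
n=r(0,0,1)-r(0,0,0); my=r(0,1,0)-r(0,0,0)
def M(R,p): X=np.eye(4);X[:3,:3]=R;X[:3,3]=p;return X
def frame(y,z,p): return M(np.stack([np.cross(y,z),y,z],1),p)
def Z(d): return M(np.eye(3),[0,0,d])
def target(rad,u=165,lift=0): return frame(n,my,r(u,-8,rad+lift))
a=np.radians(-6.6); ty=np.array([-np.sin(a),np.cos(a),0]); up=np.array([0,0,1.])
def standing(xy): return frame(ty,up,[xy[0],xy[1],44])
def lying(x,y,h,yaw): a=np.radians(yaw); return frame(up,np.array([np.cos(a),np.sin(a),0]),[x,y,h])
def rel(theta,loc,off,ahead=0,sgn=1):
    """tool in spool frame: theta = tilt from spool axis towards +y, grasp point at loc along axis, off along +y"""
    t=np.radians(theta); z=np.array([0,-np.sin(t),-np.cos(t)]); y=np.array([sgn,0,0.])
    return M(np.stack([np.cross(y,z),y,z],1),np.array([0,off,loc])+(11+ahead)*z)
def pr(X): return X[:3,3], Ro.from_matrix(X[:3,:3]).as_euler("xyz",degrees=True)
def sh(X,d): X=X.copy();X[:3,3]+=d;return X
E
python3 - <<'E'
from p import *
print(r(165,-8,0),n,my)
S=standing((498,-316)); V=lying(522.5,71.5,44.4,-4.3)
for th in (30,40):
  for s in (1,-1):
    G=rel(th,23,5,0,s)
    for nm,X in (("pre",S@G@Z(-90)),("pick",S@G),("lift",sh(S@G,[0,0,170])),("above",target(16,165,70)@G),("place",target(16)@G)):
        q=solver.ik(*pr(X)); print(th,s,nm,pr(X)[0].round(),None if q is None else np.round(q))
for s in (1,-1):
    G=rel(90,0,0,-8,s)
    for nm,X in (("pick",V@G),("place",target(13)@G)): 
        q=solver.ik(*pr(X)); print(s,nm,pr(X)[0].round(),None if q is None else np.round(q))
E
```

```text
[467.47941905 297.97734714  79.39588347] [ 0.20844434 -0.00254675  0.97803091] [-0.012217   -0.99992537  0.        ]
30 1 pre [ 503. -272.  135.] [-23.  32. 109. -48.  40.  21.]
30 1 pick [ 498. -316.   57.] [-28.  40. 110. -59.  33.  30.]
30 1 lift [ 498. -316.  227.] [-28.  25. 103. -39.  47.   5.]
30 1 above [485. 284. 163.] [  0.  37. 115.  70.  67. -45.]
30 1 place [471. 284.  95.] [  0.  44. 118.  75.  64. -56.]
30 -1 pre [ 503. -272.  135.] None
30 -1 pick [ 498. -316.   57.] [ -28.   40.  110.  -59.   33. -150.]
30 -1 lift [ 498. -316.  227.] None
30 -1 above [485. 284. 163.] [  0.  37. 115.  70.  67. 135.]
30 -1 place [471. 284.  95.] [  0.  44. 118.  75.  64. 124.]
40 1 pre [ 504. -261.  128.] [-18.  34. 111. -63.  45.  39.]
40 1 pick [ 498. -318.   59.] None
40 1 lift [ 498. -318.  229.] [-24.  26. 106. -54.  49.  20.]
40 1 above [485. 283. 161.] [  3.  34. 112.  62.  61. -36.]
40 1 place [470. 283.  93.] [  3.  41. 116.  67.  57. -46.]
40 -1 pre [ 504. -261.  128.] [ -18.   34.  111.  -63.   45. -141.]
40 -1 pick [ 498. -318.   59.] None
40 -1 lift [ 498. -318.  229.] None
40 -1 above [485. 283. 161.] [  3.  34. 112.  62.  61. 144.]
40 -1 place [470. 283.  93.] [  3.  41. 116.  67.  57. 134.]
1 pick [522.  72.  41.] [  1.  37. 113.   0.  30. -85.]
1 place [470. 298.  89.] [ 23.  37. 101.   6.  53.  20.]
-1 pick [522.  72.  41.] [  1.  37. 113.  -0.  30.  95.]
-1 place [470. 298.  89.] None
```

```bash
cat > thick.py <<'E'
from p import *
S=standing((498,-316)); G=rel(30,23,5)
ctrl.move_ptp(*pr(sh(S@G@Z(-90),[0,0,40])))
ctrl.move_straight(*pr(S@G@Z(-60)),speed=150)
print(ctrl.move_straight(*pr(S@G),speed=120,contact_N=15))
ctrl.grasp(90); s=ctrl.state(); print(s["opening"],s["grasp_force"],s["position"],s["ft_force"],s["time_s"])
ctrl.move_straight(*pr(sh(S@G,[0,0,170])),speed=200); s=ctrl.state(); print(s["opening"],s["ft_force"],s["time_s"])
ctrl.move_ptp(*pr(target(16,165,70)@G)); s=ctrl.state(); print(s["opening"],s["ft_force"],s["time_s"])
save(cams.grab_frame("side"),"s1.png")
f=cams.grab_frame("scene"); save(f,"s1b.png")
a=cv2.imread("pics/s1.png")[60:230,200:400]; b=cv2.imread("pics/s1b.png")[180:350,300:500]
cv2.imwrite("pics/s1c.png",np.hstack([cv2.resize(x,None,fx=2,fy=2) for x in(a,b)]))
E
python3 thick.py
```

```text
False
0.3489091991025684 88.23696166276932 [ 498.27970825 -316.52166155   58.03567669] [-1.02627525  1.69190264  6.74819715] 11.1917
0.3483964589753219 [ 0.18308164  0.33161221 -3.33869732] 12.1917
0.3440276071273765 [ 0.208222   -0.06301299 -4.14109339] 14.3083
```

View pics/s1c.png

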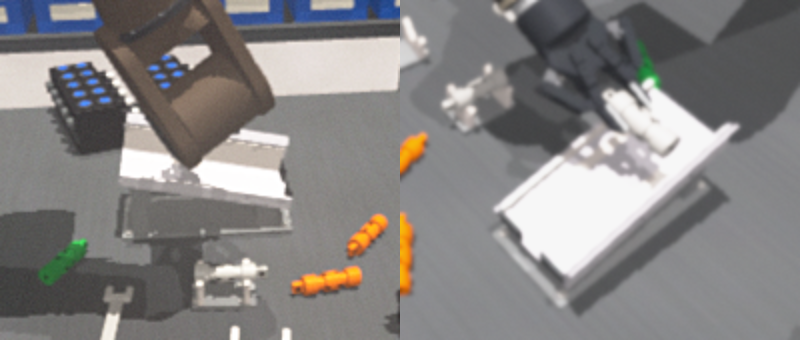

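The thick spool is held square over the ramp with its tang to the lip. Lowering it now.

```bash
cat > place.py <<'E'
from p import *
def place(rad,G,low=-3,name="x"):
    ctrl.move_straight(*pr(target(rad,165,10)@G),speed=120)
    c=ctrl.move_straight(*pr(target(rad,165,low)@G),speed=25,contact_N=6); s=ctrl.state()
    h=(np.array(s["position"])-pr(target(rad)@G)[0])@n; print("contact",c,"height",h,s["opening"])
    ctrl.let_go(); ctrl.hold(.2)
    ctrl.move_straight(*pr(target(rad,165,h+60)@G),speed=120)
    ctrl.hold(.3); f=cams.grab_frame("scene"); save(f,name+".png"); f=cams.grab_frame("side"); save(f,name+"b.png"); print(ctrl.state()["time_s"])
    a=cv2.imread("pics/"+name+".png")[180:350,300:500]; b=cv2.imread("pics/"+name+"b.png")[60:230,200:400]
    cv2.imwrite("pics/"+name+"c.png",np.hstack([cv2.resize(x,None,fx=2,fy=2) for x in(a,b)]))
E
python3 - <<'E'
from place import *
place(16,rel(30,23,5),name="t1")
E
```

```text
contact True height -0.19566786068078867 0.34911210895167066
17.35
```

View pics/t1c.png

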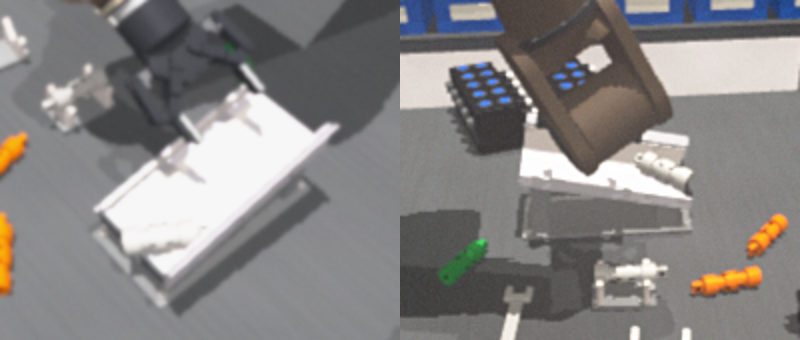

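```bash
cat > look.py <<'E'
from h import *
import sys
nm=sys.argv[1]
f=cams.grab_frame("scene"); g=cams.grab_frame("side"); save(f,nm+".png"); save(g,nm+"b.png")
for q in("spool_thick_tang","spool_thick"): print([(np.round(x["point"][::-1]),round(x["conf"],2)) for x in find_in("side",q)][:3],[(np.round(x["point"][::-1]),round(x["conf"],2)) for x in find_in("scene",q)][:3])
a=cv2.imread("pics/"+nm+".png")[250:350,320:440]; b=cv2.imread("pics/"+nm+"b.png")[105:205,245:365]
cv2.imwrite("pics/"+nm+"c.png",np.hstack([cv2.resize(x,None,fx=3,fy=3,interpolation=cv2.INTER_CUBIC) for x in(a,b)]))
print(ctrl.state()["time_s"])
E
python3 look.py t2
```

```text
[(array([331., 143.]), 0.83), (array([299., 296.]), 0.51)] [(array([378., 297.]), 0.74)]
[(array([335., 145.]), 0.51)] [(array([378., 296.]), 0.68), (array([406., 275.]), 0.44)]
17.65
```

View pics/t2c.png

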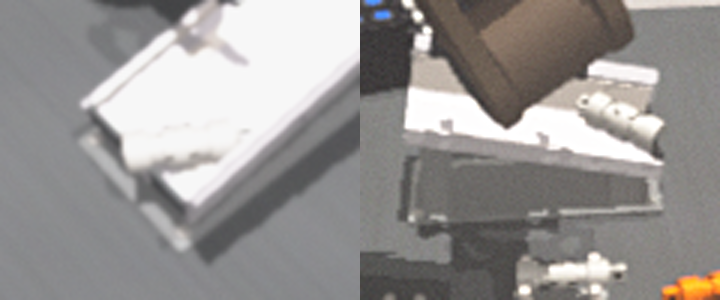

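Run:
```python
from p import *
import pickle
def onplane(f,u,v,h):
    R=np.array(f["R"]);t=np.array(f["t"]);F=K(f);d=R.T@np.array([(u-f["cx"])/F,(v-f["cy"])/F,1]);o=-R.T@t
    p0=r(0,0,h); X=o+d*(((p0-o)@n)/(d@n)); q=X-r(0,0,0); ur=r(1,0,0)-r(0,0,0); return X.round(1),(q@ur).round(1),(q@my).round(1)
f=cams.grab_frame("scene");s=cams.grab_frame("side")
print(px(f,r(0,0,0)),px(s,r(0,0,0)),px(f,r(0,53,14)),px(f,r(0,-53,45)))
print("tang side",onplane(s,319.3,138.5,16),"scene",onplane(f,400,294,16))
print("plain side",onplane(s,341.7,150,16),"scene",onplane(f,362.7,301.7,16))
# wrist view
ctrl.move_ptp([470,270,330],[180,0,0]); w=cams.grab_frame("wrist"); save(w,"w2.png"); print(px(w,r(0,0,16)),px(w,r(60,0,16)),ctrl.state()["time_s"])
pickle.dump(w,open("w2.pkl","wb"))
u,v=px(w,r(35,0,16)).astype(int); x0,y0=max(0,u-75),max(0,v-60); print(x0,y0)
cv2.imwrite("pics/w2c.png",cv2.resize(cv2.imread("pics/w2.png")[y0:y0+120,x0:x0+150],None,fx=4,fy=4,interpolation=cv2.INTER_CUBIC))
```

```text
[365.53492588 303.80991114] [341.67483913 154.13447315] [349.40065599 285.26225046] [381.07963282 313.4169058 ]
tang side (array([563.7, 341.6,  75.4]), np.float64(70.6), np.float64(-52.8)) scene (array([566.1, 328.9,  74.8]), np.float64(68.0), np.float64(-40.2))
plain side (array([628. , 284.7,  61.5]), np.float64(4.1), np.float64(3.3)) scene (array([636.7, 285.6,  59.7]), np.float64(-4.7), np.float64(2.3))
[310.09402752  40.25375542] [309.70381534  88.59637282] 20.1667
234 8
```

View pics/w2c.png

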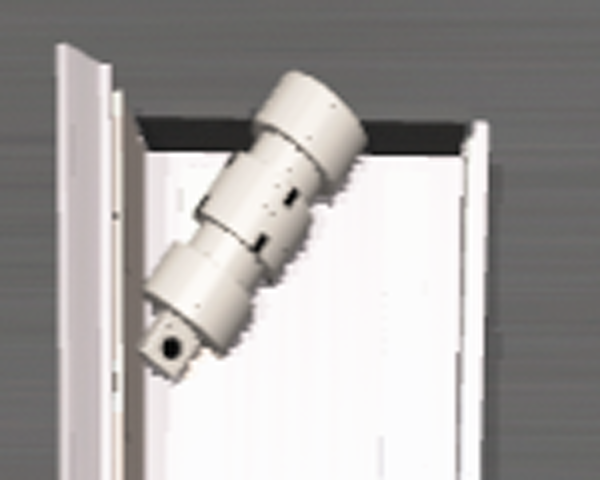

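Run:
```python
from p import *
import pickle
w=pickle.load(open("w2.pkl","rb"))
def onplane(f,u,v,h):
    R=np.array(f["R"]);t=np.array(f["t"]);F=K(f);d=R.T@np.array([(u-f["cx"])/F,(v-f["cy"])/F,1]);o=-R.T@t
    X=o+d*(((r(0,0,h)-o)@n)/(d@n)); q=X-r(0,0,0); ur=r(1,0,0)-r(0,0,0); return (q@ur).round(1),(q@my).round(1)
for nm,x,y,h in(("tang tip",168,360,18),("mid ctr sil",253,205,16),("land up ctr",203,298,16),("land dn ctr",310,130,16),("tab foot L",145,150,0),("lip corner",487,125,14)):
    print(nm,onplane(w,234+x/4,8+y/4,h))
# model overlay error vs (u,y,angle,tilt): fit silhouettes of centreline points
from scipy.optimize import least_squares
obs=[(-31,310,130),(0,253,205),(31,203,298),(56,168,360)]
def res(p):
    u,y,ph,ti,h=p; ur=r(1,0,0)-r(0,0,0)
    d=np.cos(ti)*(np.cos(ph)*my+np.sin(ph)*ur)+np.sin(ti)*n
    return np.concatenate([px(w,r(u,y,h)+s*d)-[234+a/4,8+b/4] for s,a,b in obs]+[[(h-16)/20]])
s=least_squares(res,[35,-15,2.2,0,16],x_scale=[10,10,.3,.3,10]);print(s.x,np.degrees(s.x[2:4]),res(s.x).round(1))
```

```text
tang tip (np.float64(73.0), np.float64(-43.4))
mid ctr sil (np.float64(23.6), np.float64(-16.3))
land up ctr (np.float64(52.8), np.float64(-32.4))
land dn ctr (np.float64(0.3), np.float64(1.8))
tab foot L (np.float64(0.3), np.float64(-53.9))
lip corner (np.float64(-3.0), np.float64(58.6))
[ 2.47124521e+01 -1.54673850e+01  2.12432336e+00  1.19421660e-02
  1.40220452e+01] [121.7147628    0.68423571] [-0.7 -0.7  0.8  1.5  0.6 -0.9 -0.7  0.2 -0.1]
```

```bash
cat > re.py <<'E'
from p import *
ur=r(1,0,0)-r(0,0,0)
A=np.radians(126.7); ax=np.cos(A)*my+np.sin(A)*ur
jaw=np.cross(n,ax); jaw*=np.sign(jaw@my)
S=frame(n,ax,r(24.5,-15.8,16)+22*jaw)   # shifted towards lip for wall clearance
G=rel(90,0,0,-14,1)
up60=sh(S@G,60*n)
def show(X): q=solver.ik(*pr(X)); return None if q is None else np.round(q)
if __name__=="__main__":
    T=lambda l:target(16,80,l)@G
    print(jaw@my,jaw@ur,S[:3,3],show(up60),show(S@G),show(T(60)),show(T(0)))
E
python3 re.py
```

```text
Traceback (most recent call last):
  File "re.py", line 1, in <module>
    from p import *
  File "p.py", line 1, in <module>
    from ov import *
  File "ov.py", line 1, in <module>
    from h import *
  File "h.py", line 1, in <module>
    import numpy as np, cv2
  File "re.py", line 2, in <module>
    ur=r(1,0,0)-r(0,0,0)
NameError: name 'r' is not defined
```

```bash
mv re.py repick.py; python3 repick.py
```

```text
0.8017756442437836 0.5976251469755435 [595.23946353 286.57658755  68.4965415 ] [ 18.  42.  81.   4.  69. 144.] [ 18.  45.  85.   4.  62. 143.] [20. 39. 86.  5. 66. 18.] [20. 42. 90.  5. 59. 18.]
```

```bash
cat > run2.py <<'E'
from repick import *
ctrl.move_ptp(*pr(up60))
print(ctrl.move_straight(*pr(S@G),speed=100,contact_N=12)); s=ctrl.state(); print(s["position"]-pr(S@G)[0],s["ft_force"])
ctrl.grasp(60); s=ctrl.state(); print(s["opening"],s["grasp_force"],s["ft_force"])
ctrl.move_straight(*pr(up60),speed=120); s=ctrl.state(); print(s["opening"],s["ft_force"],s["time_s"])
ctrl.move_ptp(*pr(target(16,80,50)@G)); s=ctrl.state(); print(s["opening"],s["ft_force"],s["time_s"])
f=cams.grab_frame("scene"); print([(np.round(x["point"][::-1]),round(x["conf"],2)) for q in("spool_thick","spool_thick_tang") for x in find_in("scene",q)][:4],px(f,r(80,-8,66)),px(f,r(80,40,66)))
save(f,"r1.png"); save(cams.grab_frame("side"),"r1b.png")
E
python3 run2.py
```

```text
False
[0.37773083 0.15536338 0.73778012] [ 0.91784137 -0.64477088  0.56210566]
0.34965321839119473 59.410990476608276 [ 0.58753357 -0.80943306  2.88956021]
0.3479686866895048 [ 0.3633916  -0.70982904 -3.79048494] 23.0833
0.350000282938815 [ 0.33291529 -0.49851182 -3.29922224] 24.975
[(array([398., 274.]), 0.84), (array([398., 276.]), 0.78), (array([407., 286.]), 0.52)] [392.925035   270.91219845] [377.47848961 256.74071879]
```

```bash
cat > place.py <<'E'
from p import *
RU={"thick":(16,16),"medium":(45.0,13),"thin":(67.9,10)}
def place(name,rad,G,u,low=-3):
    ctrl.move_straight(*pr(target(rad,u,8)@G),speed=120)
    c=ctrl.move_straight(*pr(target(rad,u,low)@G),speed=25,contact_N=6); s=ctrl.state()
    h=(np.array(s["position"])-pr(target(rad,u)@G)[0])@n; print("contact",c,"height",h,s["opening"])
    ctrl.let_go(); ctrl.hold(.2)
    ctrl.move_straight(*pr(target(rad,u,h+60)@G),speed=100)
    ctrl.hold(.4); check(name,("scene","side","wrist")); print(ctrl.state()["time_s"])
def check(name,cs):
    u,rad=RU[name]
    for c in cs:
        f=cams.grab_frame(c); save(f,"chk_%s_%s.png"%(name,c)); import pickle; pickle.dump(f,open("chk_%s_%s.pkl"%(name,c),"wb"))
        for q,y in(("spool_"+name,0),("spool_"+name+"_tang",48)):
            print(c,q,"exp",px(f,r(u,y-8,rad)).round(1),"flipped",px(f,r(u,-y-8+16,rad)).round(1),[(np.round(x["point"][::-1],1).tolist(),round(x["conf"],2)) for x in find_in(c,q)][:4])
E
python3 - <<'E'
from place import *
place("thick",16,rel(90,0,0,-14),80)
E
```

```text
contact True height -0.11355075904999476 0.34977372958682473
scene spool_thick exp [372.7 298.9] flipped [367.8 294. ] [([370.1, 296.4], 0.64), ([342.2, 233.2], 0.58), ([254.7, 136.9], 0.42)]
scene spool_thick_tang exp [358.3 284.3] flipped [382.9 309.2] [([369.1, 297.1], 0.75)]
side spool_thick exp [337.6 147.7] flipped [338.1 150.2] [([336.6, 146.8], 0.64)]
side spool_thick_tang exp [339.4 155.4] flipped [336.4 142.8] [([313.8, 346.2], 0.72)]
wrist spool_thick exp [409.6 216.1] flipped [407.7 235.7] [([405.6, 214.8], 0.67)]
wrist spool_thick_tang exp [404.3 272.4] flipped [413.6 174.3] [([409.1, 209.9], 0.75)]
28.45
```

```bash
cat > asc.py <<'E'
from p import *
import pickle,sys
def asc(fn,u0,u1,h):
    f=pickle.load(open(fn,"rb")); g=cv2.cvtColor(f["img"],cv2.COLOR_RGB2GRAY)
    us=np.arange(u0,u1,4); ys=np.arange(-60,62,3)
    m=np.array([[px(f,r(u,y,h)) for y in ys] for u in us],np.float32)
    v=cv2.remap(g,m[...,0],m[...,1],cv2.INTER_LINEAR)
    for u,row in zip(us,v): print("%4d "%u+"".join(" .:-=+*#%@"[9-int(x)//26] for x in row))
for a in sys.argv[1:]: fn,u0,u1,h=a.split(","); print(fn); asc(fn,int(u0),int(u1),float(h))
E
python3 asc.py chk_thick_wrist.pkl,-12,60,16 chk_thick_scene.pkl,-12,60,16
```

```text
chk_thick_wrist.pkl
 -12 --.=**************************%@%****%@@@
  -8 --. *************************#%****%@@@@@
  -4 --. *********************#%******%@@@@@@@
   0 --  %*----++#%%*****=-+=%%*****%@@@@@@@@@
   4 --  %*...====***#%%+++*%%=+**%@@@@@@@@@@@
   8 --  =*...-===+++*+++++++++=#@@@@@@@@@@@@@
  12 --  +*    ===+++*+++++++++#@@@@@@@@@@@=:*
  16 --  *#   :===+++*+++++++++++*......-===:*
  20 -= .**-=======***********+**+::::::@#=.:*
  24 ++==**++++++++***************-----=+++.:*
  28 ++==+*++++++*****************=====+++=.:*
  32 ++===******==+*##****#*++******+-.+++=.:*
  36 ++===-----=-==++++++++++... -  ...+++=.:*
  40 ++===-----=-===+++++++++-..    ...+++=.:*
  44 ++==+-----=-===++++++++++.:    ...-++=.:*
  48 ++==+-----=-===++++++++++=:    ...-++=.:*
  52 ++=-+=----=-====++++++++++.    ...-++=.:*
  56 ++=-==----=-====++++++++++-    ...-++=.:*
chk_thick_scene.pkl
 -12 +++++++++++++++++++++++++++++=====+++++++
  -8 ++***********==-------=+******+++++++++++
  -4 =+***********=:.      .-*##*********++--=
   0 ==++======++++=-::::.  :=**++++++===+=:.-
   4 =--:.:-----========--::-====----:...-:..-
   8 -..  .:...:-=======-:------::....   :. .-
  12 =.   ..  .:--==========-:.::........:. .-
  16 -. . ..   :--===+++===+=-....      ..  .-
  20 -.   ..   .:--===+=======-:.      ...  .:
  24 -.   ..   .:--============-:.     .::.  :
  28 -.   .:..::---=============-....   .:. .-
  32 -.   .--------==+++++++=----.....  .:. .-
  36 -.   .::::::::-=========-..   ...  .:: .-
  40 -........::::::-========-:   :-=====++-:=
  44 -..-:....::::::-=========-:.:+#########**
  48 =---:.....:::::--=======+*+++#%%%%%%%%%%#
  52 =---::...:::::::--======+*##%%%%%%%%%####
  56 =---:....::::::::-=====++**#%%%%%%%%%####
```

```bash
python3 - <<'E'
from place import *
V=lying(522.5,71.5,44.4,-4.3); G=rel(90,0,0,-8)
def st(nm): s=ctrl.state(); print(nm,round(s["opening"],3),s["grasp_force"],s["ft_force"].round(1),s["time_s"])
ctrl.move_ptp(*pr(sh(V@G,[0,0,70])))
print(ctrl.move_straight(*pr(V@G),speed=120,contact_N=12)); ctrl.grasp(60); st("g")
ctrl.move_straight(*pr(sh(V@G,[0,0,100])),speed=150); st("lift")
ctrl.move_ptp(*pr(target(13,110,50)@G)); st("above")
place("medium",13,G,110)
E
python3 asc.py chk_medium_wrist.pkl,-8,70,14 chk_medium_scene.pkl,-8,70,14
python3 - <<'E'
from p import *
xy=(495.5,-378)
def show(X): q=solver.ik(*pr(X)); return None if q is None else np.round(q).astype(int).tolist()
for th in (50,60,70):
  for hd in (-7,-25,-40):
    for s in (1,-1):
      b=np.radians(hd); S=frame(-np.array([np.cos(b),np.sin(b),0]),up,[*xy,44]); G=rel(th,2,0,-14,s)
      print(th,hd,s,show(S@G@Z(-90)),show(S@G),show(sh(S@G,[0,0,120])),show(target(10,140,50)@G),show(target(10,140)@G))
E
```

```text
False
g 0.278 58.525768518447876 [ 0.4 -2.   5.6] 31.3667
lift 0.279 58.985082507133484 [ 0.6  1.  -3.1] 32.1833
above 0.28 59.00267779827118 [ 0.6  0.3 -3.9] 33.7833
contact True height -0.042796083980514744 0.27870620971677745
scene spool_medium exp [382.3 291.2] flipped [377.3 286.3] [([382.6, 291.8], 0.93), ([298.4, 260.6], 0.69), ([296.6, 306.7], 0.62), ([325.1, 169.3], 0.53)]
scene spool_medium_tang exp [367.7 276.9] flipped [392.5 301.2] [([298.4, 308.3], 0.96), ([379.6, 290.5], 0.82), ([297.3, 259.6], 0.72), ([328.7, 170.8], 0.66)]
side spool_medium exp [328.3 147.3] flipped [328.8 149.8] [([367.0, 201.8], 0.86), ([261.6, 271.4], 0.77), ([326.6, 149.8], 0.71), ([227.3, 191.1], 0.71)]
side spool_medium_tang exp [329.8 155. ] flipped [327.3 142.4] [([229.8, 194.6], 0.7), ([382.6, 179.7], 0.7), ([257.9, 269.6], 0.68), ([328.6, 148.1], 0.58)]
wrist spool_medium exp [413.3 219. ] flipped [411.3 239. ] [([593.8, 310.3], 0.94), ([410.8, 213.8], 0.8), ([490.0, 392.9], 0.68), ([154.1, 298.4], 0.57)]
wrist spool_medium_tang exp [407.6 276.5] flipped [417.6 176.1] [([489.1, 392.6], 0.83
[... 3619 characters left out ...]
 70, 90] [-62, 38, 126, 119, 62, 105] [14, 34, 101, 28, 55, -1] [15, 37, 104, 31, 49, -5]
70 -7 -1 [-72, 51, 134, 116, 72, -94] [-62, 54, 126, 125, 70, -90] [-62, 38, 126, 119, 62, -75] None None
70 -25 1 [-62, 54, 143, 146, 84, 80] [-54, 55, 132, 152, 76, 87] [-54, 37, 132, 148, 61, 96] [14, 34, 101, 28, 55, -1] [15, 37, 104, 31, 49, -5]
70 -25 -1 [-62, 54, 143, 146, 84, -100] [-54, 55, 132, 152, 76, -93] [-54, 37, 132, 148, 61, -84] None None
70 -40 1 [-47, 55, 145, 173, 90, 88] [-45, 55, 133, 175, 78, 89] [-45, 37, 133, 174, 60, 91] [14, 34, 101, 28, 55, -1] [15, 37, 104, 31, 49, -5]
70 -40 -1 [-47, 55, 145, 173, 90, -92] [-45, 55, 133, 175, 78, -91] [-45, 37, 133, 174, 60, -89] None None
```

```bash
cat > thin.py <<'E'
from place import *
b=np.radians(-7); S=frame(-np.array([np.cos(b),np.sin(b),0]),up,[495.5,-378,44]); G=rel(60,2,0,-12)
def st(nm): s=ctrl.state(); print(nm,round(s["opening"],3),round(s["grasp_force"],1),s["ft_force"].round(1),s["time_s"])
P=S@G@Z(-80)
print(solver.ik(*pr(sh(S@G,[0,0,150]))))
ctrl.move_ptp(*pr(sh(P,[0,0,70]))); ctrl.move_straight(*pr(P),speed=150)
print(ctrl.move_straight(*pr(S@G),speed=70,contact_N=8)); st("at"); print(ctrl.state()["position"]-pr(S@G)[0])
ctrl.grasp(50); st("g")
ctrl.move_straight(*pr(sh(S@G,[0,0,150])),speed=120); st("lift")
f=cams.grab_frame("side"); save(f,"th.png"); c=f["img"]; 
w=cams.grab_frame("wrist"); save(w,"thw.png")
E
python3 thin.py
```

```text
[-59.67225695  30.09139997 122.35279125 108.78683693  46.66882693
 120.37912419]
False
at 1.0 0.0 [-0.5  0.1 -0.3] 41.425
[-0.26580209 -0.09000032  0.15404325]
g 0.205 48.7 [-1.   0.1  1.5] 42.0417
lift 0.207 48.8 [ 0.5 -0.4 -0.3] 43.4417
```

```bash
python3 - <<'E'
from place import *
G=rel(60,2,0,-12)
ctrl.move_ptp(*pr(target(10,140,60)@G)); s=ctrl.state(); print(s["opening"],s["ft_force"],s["time_s"])
place("thin",10,G,140,low=-1)
ims=[cv2.imread("pics/chk_thin_%s.png"%c) for c in("scene","side")]
w=cv2.resize(cv2.imread("pics/chk_thin_wrist.png"),(480,300))
a=cv2.resize(ims[0][250:350,320:440],(360,300)); b=cv2.resize(ims[1][105:205,245:365],(360,300))
c=np.zeros((600,720,3),np.uint8); c[:300,:360]=a;c[:300,360:]=b;c[300:,:480]=w; cv2.imwrite("pics/fin.png",c)
E
python3 asc.py chk_thin_wrist.pkl,-4,90,10 chk_thin_scene.pkl,-4,90,10
```

```text
0.21195505731289244 [-0.35655323 -0.05436255 -2.22642937] 45.9167
contact True height 0.9264777884011596 0.21410861605244846
scene spool_thin exp [389.7 285.3] flipped [384.7 280.5] [([388.0, 281.3], 0.75)]
scene spool_thin_tang exp [375.  271.3] flipped [399.9 295.1] [([388.7, 283.5], 0.56), ([339.6, 231.1], 0.56), ([410.3, 271.2], 0.26)]
side spool_thin exp [320.8 147.1] flipped [321.3 149.6] [([317.0, 145.0], 0.53)]
side spool_thin_tang exp [322.1 154.8] flipped [320.1 142.2] [([296.5, 151.6], 0.74), ([323.1, 146.7], 0.53)]
wrist spool_thin exp [420.2 257. ] flipped [421.9 279.1] [([415.5, 229.2], 0.71)]
wrist spool_thin_tang exp [425.3 325.6] flipped [417.1 215. ] [([417.8, 232.3], 0.65), ([452.2, 239.0], 0.64), ([313.5, 132.5], 0.6)]
49.325
chk_thin_wrist.pkl
  -4 **%=::::::*%%%@%-:::%@%**%+:@@@%%%@@@@@@@
   0 **#-::::::-:::::::::::=---+:%%%%@@@@@@@@@
   4 ***-......-:::........-:::=.-%@@@@@@@@@@@
   8 ***:..................-...-...@@@%%@@@@@@
  12 ***:::::::::::::::::::=:::=:::@@%%%%%%@@@
  16 ***-------=-----------+---=--*%%%%%%%%@@@
  20 ***-======*===========+======%%%%%%%%%
[... 1249 characters left out ...]
 =:    :.    ..:::.      ..::..       .   
  36 =:    ::...::-=--:....::----:.....  ..   
  40 =:.   ......::--:.....:::::........ ..   
  44 =:.           .:-..  .:.  ..      ::..  .
  48 =:                                :-:.. .
  52 =:                                ....  .
  56 =:            ..         ..         ..  .
  60 =:    ........--:.......:::......  .:.  .
  64 =:    .......::--:...:-===--::....:--:  .
  68 =:.   .         .     :--------:::-+=:. .
  72 =:.   .               :--========-===-..:
  76 =:.            ...   .-===============--=
  80 =:             .:::...-----------=====-=+
  84 =:             .:::::::::::::...::--=--=+
  88 =:            .::::::::::::::....:-----=+
```

View pics/fin.png

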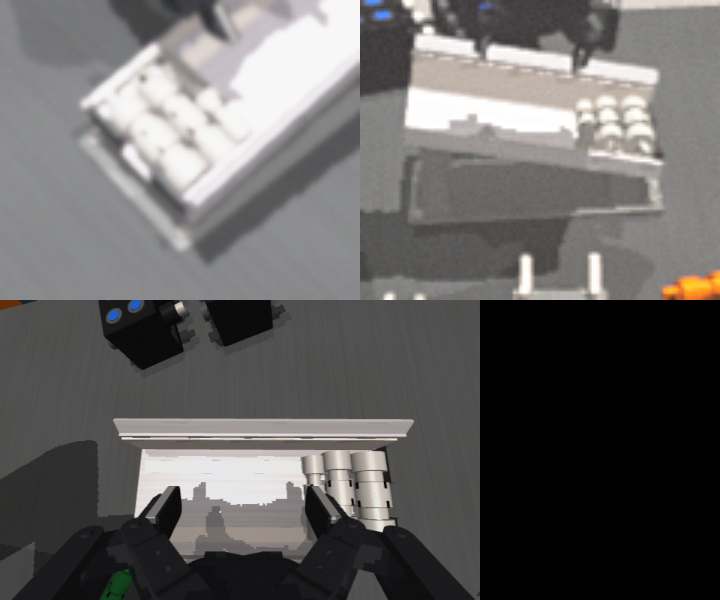

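The final view shows the three spools square across the ramp at the stop, thick, then medium, then thin, with the gripper clear of them. Handing in.

```bash
python3 -c "
from cell import *
ctrl.hold(0.3); print(ticket.sign_off())"
```

```text
the job is handed in; nothing more can be done
None
```

The job is handed in at about 50 s of the 72 s: in the final pictures the thick, medium and thin spools lie in that order from the stop, square across the ramp, tangs to the lip; the thick one turned crosswise on its first release and was picked up and laid again before the others went in, and `sign_off` returned no verdict.

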